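# Feed the bottom sign blank from under the pile to the register pins

### The job

Draw the bottom sign blank out from under the pile, through the slit of the gate, by pressing fingertips on its exposed end and sliding it, and lay it flat and fully home against all three register pins (the two front pins and the side pin). The blank is soft and dents under more than 25 N, so set the fingers down slowly and press only as hard as it takes; do not touch the blanks and tubs of the pile, which must stay standing behind the gate, and leave the other things on the bench where they are.

Things in the scene. Friction and masses are not known exactly. Their poses are not given: they have to be found in the camera images.
- feed_board: Fixed plywood feed board, 190 mm (x) by 435 mm (y from -235 to +200 mm). Origin under the front face of the gate, on the middle line, 18 mm below the smooth upper face (blanks slide at z = 18 mm of this frame). Height over the bench differs: upper face 18 to 24 mm above it. Its -y axis is the feed direction, from the pile through the gate to the front pins, roughly to the robot's right.
- gate (a point): Middle of the gate's front face at the board's upper face. Gate: aluminium bar across the board, 12 mm thick (y = 0 to 12 mm), 160 mm long, underside 7.5 mm and top 28 mm above the board's face (end posts 34 mm, 158 mm apart): one 5 mm blank passes beneath, the next ones are held back.
- front_pin_a (a point): Register pin, steel, round, 10 mm in diameter and 9 mm tall, fixed on the feed board at x = -42, y = -225 mm of its frame; the point is the pin's centre at the board's upper face. The blank's leading edge is home when it touches this pin and front_pin_b (edge at y = -220 mm of the board's frame).
- front_pin_b (a point): The second front register pin, the same, at x = +42, y = -225 mm of the feed board's frame.
- side_pin (a point): The side register pin, the same, at x = -73, y = -150 mm of the feed board's frame; the blank's long edge on its -x side is home when it touches this pin (the blank's middle then at x = -8 mm of the board's frame). Press level with this pin, at y = -150 mm, to slide the blank sideways without turning it.
- bottom_blank: The blank to draw: white plastic, 120 mm (x) by 180 mm (y) by 5 mm, 0.1 kg, lowest of the pile. Origin at the centre of its underside; axes nearly along the feed board's. Its leading end (-y) lies flat on the board, 65 to 85 mm out of the gate, the rest under the pile. Too wide to grip.
- blank_lead (a point): Middle of the leading edge of the bottom blank, on its upper face. Press closed fingertips 25 to 30 mm behind it. Friction about 0.16 on board and pile, about 0.4 under fingertips (both a fifth more or less): pressed with less than about 10 N the fingers slip over it, 13 to 16 N does, over 25 N dents it (brief peaks too). Touch down at 6 mm/s or slower; faster strikes too hard.
- blank_lead_a (a point): Point on the upper rim of the bottom blank's leading edge (y = -90 mm of the blank's frame) at the blank's x = -42 mm; meets front_pin_a.
- blank_lead_b (a point): The same at the blank's x = +42 mm; meets front_pin_b.
- blank_2: Second blank of the pile, white, 120 x 180 x 5 mm, lying on the bottom blank close behind the gate, which holds it back; drops 5 mm onto the board when the bottom one has gone. Origin at the centre of its underside.
- blank_3: Third blank, the same, lying on blank_2.
- wide_tub: Dark green ink tub with lid, 112 mm wide, 65 mm tall, standing on blank_3; its nearest side is about 25 mm behind the gate. Origin at the centre of its underside.
- small_tub: Small ink tub with lid, 68 mm wide, 53 mm tall, standing on the lid of wide_tub; the pile's top, about 155 mm above the bench. Origin at the centre of its underside.
- flat_brush: Bystander: flat brush 219 x 25 x 10 mm lying on the bench right of the feed board, near the robot.
- putty_scraper: Bystander: putty scraper 176 x 76 x 15 mm lying on the bench, right.
- spare_lid: Bystander: round tub lid 92 mm wide, 10 mm thick, on the bench, right rear.
- dye_bottle: Bystander: small pigment bottle, 40 mm wide, 93 mm tall, behind the feed board.
- open_tub: Bystander: small empty white tub, 66 mm wide, 80 mm tall, on the bench left of the pile.
Things that resemble listed ones, but are neither listed nor needed, are in the scene too. What is shaped like the small_tub but red is not meant.

How it is judged:
By the outcome, as a careful person would: the job done as asked, in the order asked, and still so for the second after the job is handed in, with the robot touching nothing.
It also fails if it takes over 67 s, if anything falls off the work surface, if the arm or the gripper's body presses on something with over 40 N, if the wrist force passes 120 N, or if a joint passes its speed limit or range.

### The arm

A 6-joint arm with a two-finger parallel gripper is mounted at the origin on a cart in front of the work surface, level with it; the furniture and walls round the work are solid. World frame = base frame: x ahead of the robot, y to its left, z up, the work surface at z = 0. Lengths are in m, angles in rad, forces in N, time in s.
With the tool pointing down it reaches from about 0.25 to 0.775 m from the base axis. Payload 4 kg.
Tool frame: the origin (TCP) lies midway between the tips of the shut fingers; the grasp point (between the pads) lies 19 mm behind it; z points along the fingers, y is the line along which they close (so a half turn about z gives the same grasp; the last joint's range is limited). The gripper opens to 94 mm and grips with 3 to 60 N. Pads are 16 mm wide; open, the fingers measure 119 mm over their backs; the gripper's body (75 mm by 177 mm) begins 78 mm behind the grasp point.
Start: joints at [-1.298, 0.087, 1.371, -0, 1.684, -0.103], TCP at [0.202, -0.512, 0.17] pointing down, gripper open.
Joint ranges: [-3.1, 3.1], [-0.76, 2.03], [0.27, 2.55], [-1.08, 4.22], [0.17, 2.65], [-2.57, 2.57]. Speed limits (rad/s): [2.79, 2.79, 3.14, 3.14, 3.14, 3.14].

### API

Orientations are given as [roll, pitch, yaw] about the fixed x, y, z axes, in that order (R = Rz(yaw) Ry(pitch) Rx(roll)).
In Python, from bench import robot gives the robot as it stands.
- The arm moves only by the tool servo_tool, never from a script. Its argument "moves" is a list of rows, each a list of 5 numbers: the shift along the tool's x, y, z in units of 25 mm (1.0 is 25 mm), then the turn about the tool's z in units of 6 degrees (1.0 is 6 degrees), then the closure, from 0 (fully open) to 1 (shut). In form: [[dx, dy, dz, yaw, gripper], ...]. A call has 1 to 10 rows; each row is the pose to reach, as a shift and turn from the pose commanded when the call began, along the tool's axes at that moment; what a row does not reach only later rows make up. A row lasts 1/12 s, in which the tool goes at most 41.7 mm and 7.16 degrees, less where a joint would pass 70% of its speed; a pose out of reach is approached as far as the arm can. A call with a gripper value outside its range is refused whole. The fingers move at their own pace and stop on an object; the grip force is fixed at half the most. Time passes only in rows, so rows that repeat a pose let the fingers close. It gives the time, the measured TCP pose, the force, the opening and the grip force at its end, in the units of the state.
- robot.get_obs(): the state, without advancing time (a new reading comes with each control period).
- robot.snapshot(name): name is "scene" or "side" or "wrist"; returns a dict with "image" (400x640x3 uint8, blue, green, red), "fx", "fy", "cx", "cy" (pixels), "eye" and "orientation" of the camera in the world; the wrist camera has in their place "T_tool_cam" (4x4, takes a point from camera to tool coordinates, whose origin is the TCP and whose axes are the flange's). Camera axes: x right, y down, z forward; pixel columns grow to the right and rows downward; lengths in m; the calibration is good to about 2 mm. A picture is of the moment at which its call begins: read the wrist's pose just before it. There is no depth.
- robot.close_job(): hands the job in; it is judged then, once.
The state is a dict: "time": time; "joint_positions": joint angles; "qvel": joint speeds; "joint_torque": joint torques, N m; "tool_pos": TCP position; "ee_rot": TCP orientation; "wrist_force": force on the tool from outside, world axes, zero at the start; "wrist_torque": the same for the moment, N m; "width": finger opening in m; "finger_force": force on a finger pad.
Only numpy, scipy, OpenCV 4.12 (cv2) and the standard library are available. Lean on these libraries where they do the work, as an engineer would, in place of code of your own. Each camera call takes 0.05 s, during which the arm holds its last target. There are 200 camera calls.

## Working session

There is one attempt and no reset: what is moved stays moved. The work goes in short steps, Python scripts to look and compute and a tool call to move; the robot and the scene stay as the last step left them, time stands still between calls to the robot, and variables do not carry over. Pictures are saved under pics/ and viewed, at most 10 in all, crops included, and the job is handed in when it is done.

Besides the shell and the picture viewer there is one more tool, called after "Request:" as name(argument=value, ...), one argument or row to a line, values as JSON. servo_tool: Moves the arm, as the interface text tells. Its arguments: {"type":"object","properties":{"moves":{"type":"array"}},"required":["moves"]}

```bash
ls; mkdir -p pics; cat > h.py <<'E'
import numpy as np, cv2
from scipy.spatial.transform import Rotation as R
from bench import robot
def cam(s):
    if 'eye' in s:
        o=np.array(s['orientation'],float)
        Rm=o if o.shape==(3,3) else (R.from_euler('xyz',o).as_matrix() if o.size==3 else R.from_quat(o).as_matrix())
        return Rm,np.array(s['eye'])
    ob=robot.get_obs(); T=np.eye(4); e=np.array(ob['ee_rot']); T[:3,:3]=R.from_euler('xyz',e).as_matrix() if e.size==3 else e; T[:3,3]=ob['tool_pos']
    M=T@np.array(s['T_tool_cam']); return M[:3,:3],M[:3,3]
def ray(s,u,v,z,C=None):
    Rm,e=C or cam(s); d=Rm@np.array([(u-s['cx'])/s['fx'],(v-s['cy'])/s['fy'],1]); return e+d*(z-e[2])/d[2]
def proj(s,p,C=None):
    Rm,e=C or cam(s); q=Rm.T@(np.array(p)-e); return s['fx']*q[0]/q[2]+s['cx'],s['fy']*q[1]/q[2]+s['cy']
E
python3 - <<'E'
from h import *
import pickle
print(robot.get_obs())
for n in ['scene','side','wrist']:
    s=robot.snapshot(n); cv2.imwrite(f'pics/{n}0.png',s['image']); pickle.dump(s,open(f'{n}0.pkl','wb'))
    print(n,{k:v for k,v in s.items() if k!='image'})
E
```

```text
pics
{'time': 0.0, 'joint_positions': array([-1.29808570e+00,  8.79007366e-02,  1.37224773e+00,  4.53299857e-06,
        1.68356351e+00, -1.03107234e-01]), 'qvel': array([ 4.71362256e-04,  1.01289182e-04,  1.29950778e-03,  1.70741534e-03,
       -6.92018085e-04, -6.29449879e-05]), 'joint_torque': array([ 4.45300775e-04, -3.40183926e+01, -3.02423751e+01,  7.19132717e-02,
        3.31149227e-02, -1.79520803e-04]), 'tool_pos': array([ 0.20169564, -0.51102191,  0.16913721]), 'ee_rot': array([-3.13948505e+00, -2.22611681e-04,  3.75818134e-01]), 'wrist_force': array([ 0.11625166, -0.1148009 ,  0.58824302]), 'wrist_torque': array([0.02575636, 0.00408724, 0.05338409]), 'finger_force': 0.0, 'width': 0.09354267443278155}
scene {'fx': 380.3527304133899, 'fy': 380.3527304133899, 'cx': 324.09523262022645, 'cy': 196.0696261763415, 'eye': array([-0.20306329,  0.34267689,  1.15341537]), 'orientation': array([-2.46857529, -0.00859006, -2.0234398 ])}
side {'fx': 404.5449526896355, 'fy': 404.5449526896355, 'cx': 317.6234956350878, 'cy': 202.38569711178437, 'eye': array([ 0.51791136, -1.21304322,  0.69517191]), 'orientation': array([-2.02739092,  0.01075969, -0.0177933 ])}
wrist {'fx': 310.41526768183945, 'fy': 310.41526768183945, 'cx': 321.4444154024744, 'cy': 196.36241275444343, 'T_tool_cam': array([[-2.89912493e-04, -9.73878451e-01, -2.27069767e-01,
         6.62368176e-02],
       [ 9.99999907e-01, -3.54883976e-04,  2.45305186e-04,
         1.84943357e-05],
       [-3.19480856e-04, -2.27069674e-01,  9.73878463e-01,
        -2.14048668e-01],
       [ 0.00000000e+00,  0.00000000e+00,  0.00000000e+00,
         1.00000000e+00]])}
```

View pics/scene0.png

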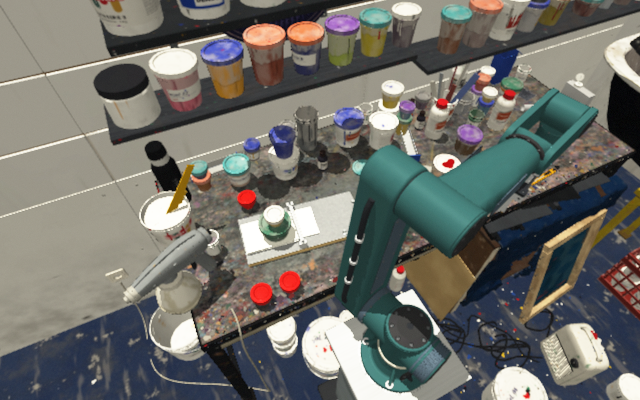

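View pics/side0.png

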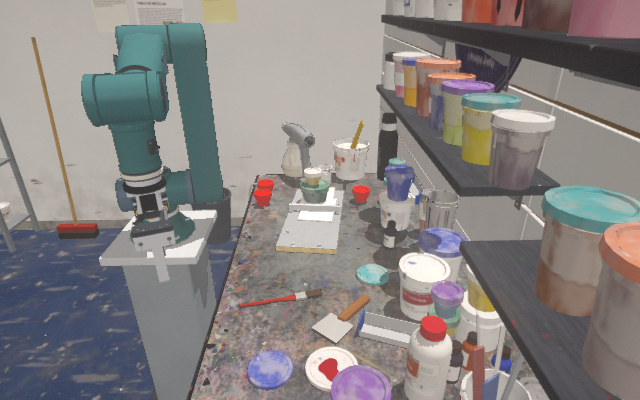

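The scene view shows the pile at about (275,220), with the board running to the right behind the arm. The side view shows the board at (280–342, 190–252), the pile at (314,185) and red decoy tubs at (263,195) and (361,195). I'll enlarge the side view.

```bash
python3 - <<'E'
from h import *
im=cv2.imread('pics/side0.png')[160:260,265:365]
a=cv2.resize(im,(600,600),interpolation=cv2.INTER_CUBIC)
cv2.imwrite('pics/c1.png',a)
E
```

```text
(no output)
```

View pics/c1.png

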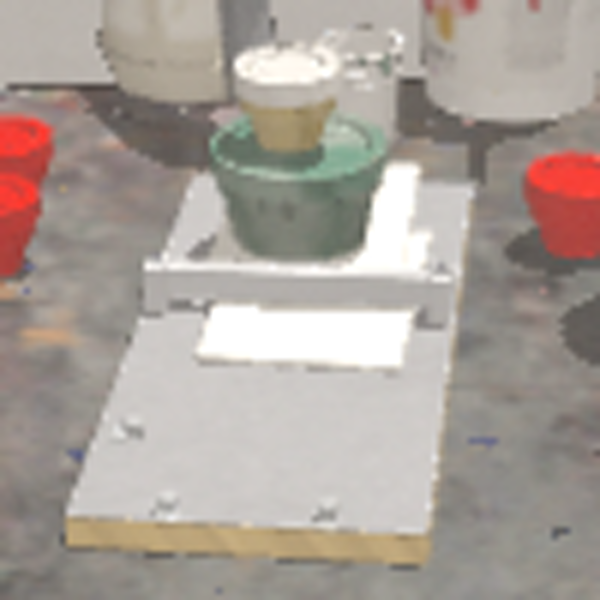

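The side crop shows the gate, the white leading end at (195–415, 305–365), the side pin at (130,430), on the robot's side, and the front pins at (165,503) and (325,510). Next is a coarse pose.

```bash
python3 - <<'E'
from h import *
import pickle
s=pickle.load(open('side0.pkl','rb'))
f=lambda x,y,z:ray(s,265+x/6,160+y/6,z).round(4)
for n,x,y in [('cornerL',66,517),('cornerR',430,532),('sidepin',130,432),('pinA',165,505),('pinB',326,512),('gateL',150,315),('gateR',445,325),('leadL',197,358),('leadR',403,367)]:
    print(n,f(x,y,.021))
E
```

```text
cornerL [ 0.4005 -0.1436  0.021 ]
cornerR [ 0.5877 -0.1644  0.021 ]
sidepin [ 0.4292 -0.0578  0.021 ]
pinA [ 0.4513 -0.1338  0.021 ]
pinB [ 0.535  -0.1435  0.021 ]
gateL [0.4341 0.0807 0.021 ]
gateR [0.6101 0.0611 0.021 ]
leadL [0.4638 0.0257 0.021 ]
leadR [0.5826 0.0104 0.021 ]
```

Request:
servo_tool(
  moves=[
    [0.5, -0.4, 0, -0.5, 1],
    [1.5, -1.1, 0, -1.5, 1],
    [2.6, -1.95, 0, -2.5, 1],
    [3.7, -2.8, 0, -3.5, 1],
    [4.8, -3.6, 0, -4.5, 1],
    [5.9, -4.4, 0, -5.5, 1],
    [7.0, -5.2, 0, -6.5, 1],
    [8.1, -6.0, 0, -7.5, 1],
    [8.8, -6.6, 0, -8.2, 1],
    [9.05, -6.75, 0, -8.4, 1],
  ],
)

```text
time: 0.98
tool_pos: [0.3515, -0.2687, 0.1702]
ee_rot: [3.141, -0.001, 1.262]
wrist_force: [0.4, 0.1, -0.1]
width: 0.0306
finger_force: 0.0
```

Request:
servo_tool(
  moves=[
    [0.5, 0.12, 0, -0.1, 1],
    [1.6, 0.4, 0, -0.3, 1],
    [2.8, 0.7, 0, -0.5, 1],
    [4.1, 1.0, 0, -0.8, 1],
    [5.4, 1.3, 0, -1.0, 1],
    [6.7, 1.65, 0, -1.2, 1],
    [8.0, 2.0, 0, -1.5, 1],
    [9.3, 2.3, 0, -1.7, 1],
    [10.4, 2.6, 0, -1.9, 1],
    [10.9, 2.7, 0, -1.95, 1],
  ],
)

```text
time: 1.82
tool_pos: [0.5003, -0.0314, 0.1697]
ee_rot: [-3.141, -0.001, 1.462]
wrist_force: [0.2, 0.1, 0.2]
width: 0.0004
finger_force: 0.0
```

Request:
servo_tool(
  moves=[
    [0, 0, 0, 0, 1],
    [0, 0, 0, 0, 1],
  ],
)

```text
time: 1.98
tool_pos: [0.4987, -0.0342, 0.1698]
ee_rot: [-3.14, 0.001, 1.459]
wrist_force: [-0.3, -0.0, 0.1]
width: 0.0003
finger_force: 0.0
```

```bash
python3 - <<'E'
from h import *
import pickle
print(robot.get_obs()['tool_pos'],robot.get_obs()['ee_rot'],robot.get_obs()['joint_positions'])
for n in ['wrist','scene','side']:
    C=None
    ob=robot.get_obs()
    s=robot.snapshot(n); s['C']=cam(s); pickle.dump(s,open(f'{n}1.pkl','wb')); cv2.imwrite(f'pics/{n}1.png',s['image'])
cv2.imwrite('pics/w1big.png',cv2.resize(cv2.imread('pics/wrist1.png'),(800,500),interpolation=cv2.INTER_CUBIC))
E
```

```text
[ 0.49871464 -0.03424438  0.16982001] [-3.14028611e+00  1.22222005e-03  1.45934492e+00] [-1.81008490e-01 -2.35625978e-02  1.48553415e+00 -1.31804178e-03
  1.68083944e+00 -6.97002400e-02]
```

View pics/w1big.png

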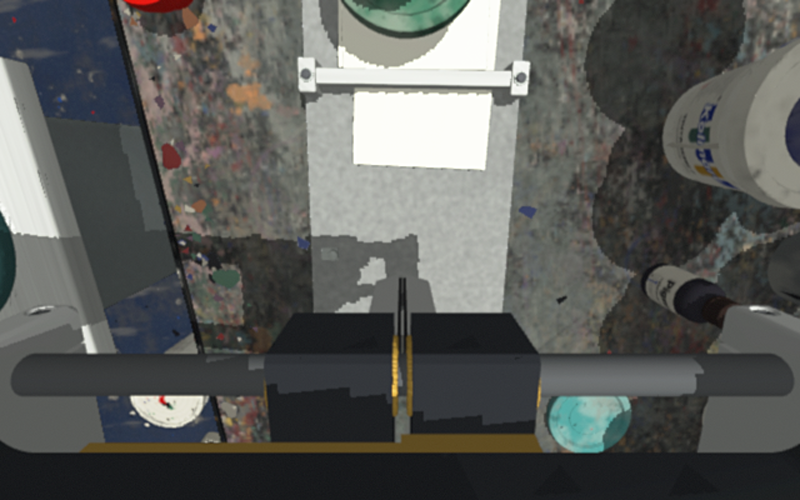

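The wrist view shows the leading edge from (354,163) to (486,169), the gate at y≈80 and the side pin near (330,253). The gripper hides the front pins, so I'll back off along −y for a second view.

Request:
servo_tool(
  moves=[
    [-0.6, 0, 0, 0, 1],
    [-1.8, 0, 0, 0, 1],
    [-3.0, 0, 0, 0, 1],
    [-4.2, 0, 0, 0, 1],
    [-5.4, 0, 0, 0, 1],
    [-6.0, 0, 0, 0, 1],
    [-6.0, 0, 0, 0, 1],
    [-6.0, 0, 0, 0, 1],
    [-6.0, 0, 0, 0, 1],
  ],
)

```text
time: 2.88
tool_pos: [0.482, -0.1826, 0.1704]
ee_rot: [3.141, -0.0, 1.458]
wrist_force: [0.1, 0.8, 1.2]
width: 0.0008
finger_force: 0.0
```

```bash
python3 - <<'E'
from h import *
import pickle
print(robot.get_obs()['tool_pos'],robot.get_obs()['ee_rot'])
for n in ['wrist','side']:
    C=cam(robot.snapshot(n)) if n=='side' else None
    s0=None
    s=robot.snapshot(n); s['C']=cam(s); pickle.dump(s,open(f'{n}2.pkl','wb')); cv2.imwrite(f'pics/{n}2.png',s['image'])
# enlarged crop of wrist image, scale 3
im=s=None
im=cv2.imread('pics/wrist2.png')[40:240,200:460]
cv2.imwrite('pics/w2big.png',cv2.resize(im,None,fx=3,fy=3,interpolation=cv2.INTER_CUBIC))
E
```

```text
[ 0.48199092 -0.18263385  0.17039759] [ 3.14148031e+00 -3.76201010e-04  1.45841967e+00]
```

View pics/w2big.png

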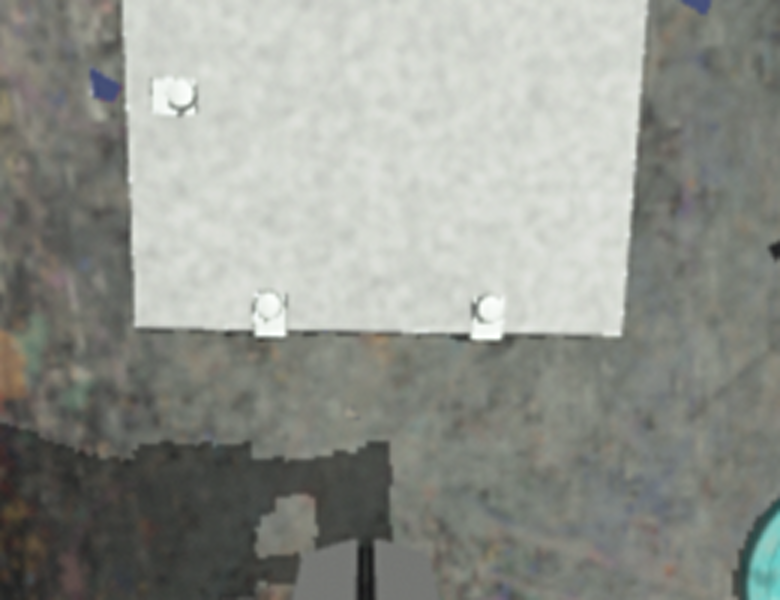

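The crop shows pin tops A at (268,304), B at (489,309) and the side pin at (181,93). The board's front corners are at (135,327) and (621,335).

```bash
python3 - <<'E'
from h import *
import pickle
s1=pickle.load(open('wrist1.pkl','rb'));s2=pickle.load(open('wrist2.pkl','rb'));sd=pickle.load(open('side0.pkl','rb'));Cd=cam(sd)
def tri(obs):
    A=np.zeros((3,3));b=np.zeros(3)
    for s,C,u,v in obs:
        d=C[0]@np.array([(u-s['cx'])/s['fx'],(v-s['cy'])/s['fy'],1]);d/=np.linalg.norm(d);P=np.eye(3)-np.outer(d,d);A+=P;b+=P@C[1]
    return np.linalg.solve(A,b).round(4)
w2=lambda x,y:(s2,s2['C'],200+x/3-.33,40+y/3-.33)
S=lambda x,y:(sd,Cd,265+x/6-.4,160+y/6-.4)
print('cornL',tri([w2(135,327),S(66,517)]),'cornR',tri([w2(621,335),S(430,532)]))
for zb in (.018,.021,.024):
    P=lambda x,y:ray(s2,*w2(x,y)[2:],zb+.009,s2['C'])
    a,b,c=P(268,304),P(489,309),P(181,93)
    W=lambda x,y:ray(s1,x/1.25-.1,y/1.25-.1,zb+.005,s1['C'])
    l,r=W(354,163),W(486,169)
    print(zb,a.round(4),b.round(4),c.round(4),'AB',np.linalg.norm(a-b).round(4),'AC',np.linalg.norm(a-c).round(4),'(81.2)','yaw',np.degrees(np.arctan2(*(b-a)[1::-1])))
    print('  lead',l.round(4),r.round(4),np.linalg.norm(l-r).round(4),np.degrees(np.arctan2(*(r-l)[1::-1])))
E
```

```text
cornL [ 0.3981 -0.1351  0.0172] cornR [ 0.5864 -0.1591  0.019 ]
0.018 [ 0.4517 -0.1317  0.027 ] [ 0.5347 -0.1428  0.027 ] [ 0.4307 -0.054   0.027 ] AB 0.0837 AC 0.0805 (81.2) yaw -7.6765698311481625
  lead [0.4626 0.0281 0.023 ] [0.5817 0.0092 0.023 ] 0.1205 -9.021088769663752
0.021 [ 0.4521 -0.1315  0.03  ] [ 0.5343 -0.1426  0.03  ] [ 0.4312 -0.0545  0.03  ] AB 0.083 AC 0.0798 (81.2) yaw -7.676569831148164
  lead [0.463  0.0281 0.026 ] [0.581  0.0094 0.026 ] 0.1195 -9.021088769663749
0.024 [ 0.4524 -0.1314  0.033 ] [ 0.534  -0.1424  0.033 ] [ 0.4317 -0.055   0.033 ] AB 0.0823 AC 0.0792 (81.2) yaw -7.676569831148166
  lead [0.4633 0.0281 0.029 ] [0.5804 0.0095 0.029 ] 0.1185 -9.021088769663752
```

Request:
servo_tool(
  moves=[
    [0.6, 0.05, 0, 0.02, 1],
    [1.8, 0.15, 0, 0.05, 1],
    [3.1, 0.25, 0.3, 0.08, 1],
    [4.4, 0.35, 0.8, 0.1, 1],
    [5.7, 0.45, 1.4, 0.13, 1],
    [7.0, 0.55, 2.0, 0.15, 1],
    [8.2, 0.65, 2.6, 0.18, 1],
    [9.0, 0.7, 3.2, 0.18, 1],
    [9.25, 0.72, 3.7, 0.18, 1],
    [9.25, 0.72, 4.0, 0.18, 1],
  ],
)

```text
time: 3.87
tool_pos: [0.5249, 0.0471, 0.0684]
ee_rot: [-3.139, 0.0, 1.445]
wrist_force: [-0.3, 0.4, 0.8]
width: 0.0003
finger_force: 0.0
```

Request:
servo_tool(
  moves=[
    [0, 0, 0.2, 0, 1],
    [0, 0, 0.5, 0, 1],
    [0, 0, 0.8, 0, 1],
    [0, 0, 1.0, 0, 1],
    [0, 0, 1.1, 0, 1],
    [0, 0, 1.1, 0, 1],
    [0, 0, 1.1, 0, 1],
    [0, 0, 1.1, 0, 1],
  ],
)

```text
time: 4.53
tool_pos: [0.5264, 0.045, 0.0433]
ee_rot: [3.141, -0.0, 1.44]
wrist_force: [-0.0, -0.4, 0.0]
width: 0.0004
finger_force: 0.0
```

```bash
python3 - <<'E'
from h import *
import pickle
o=robot.get_obs();print(o['tool_pos'],o['ee_rot'],o['wrist_force'])
s=robot.snapshot('wrist'); s['C']=cam(s); pickle.dump(s,open('wrist3.pkl','wb'))
cv2.imwrite('pics/w3big.png',cv2.resize(s['image'][60:330,180:460],(800,600) if 0 else None,fx=2.2,fy=2.2,interpolation=cv2.INTER_CUBIC))
E
```

```text
[0.52641217 0.04502302 0.04332348] [ 3.14051196e+00 -2.63838390e-05  1.44046090e+00] [-0.04043641 -0.43869577  0.04604251]
```

View pics/w3big.png

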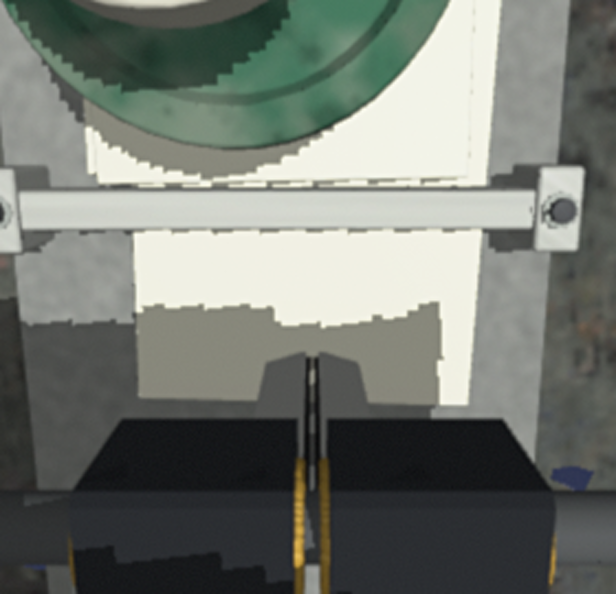

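The crop confirms the white bottom blank's lead edge from (139,399) to (470,405), with the fingertips centred over it at (313,357) and clear of the gate.

Request:
servo_tool(
  moves=[
    [0, 0, 0.15, 0, 1],
    [0, 0, 0.35, 0, 1],
    [0, 0, 0.5, 0, 1],
    [0, 0, 0.55, 0, 1],
    [0, 0, 0.565, 0, 1],
    [0, 0, 0.58, 0, 1],
    [0, 0, 0.595, 0, 1],
    [0, 0, 0.61, 0, 1],
    [0, 0, 0.625, 0, 1],
    [0, 0, 0.64, 0, 1],
  ],
)

```text
time: 5.42
tool_pos: [0.5261, 0.0452, 0.0269]
ee_rot: [3.141, 0.0, 1.441]
wrist_force: [1.2, 0.3, 0.3]
width: 0.0002
finger_force: 0.0
```

Request:
servo_tool(
  moves=[
    [0, 0, 0.012, 0, 1],
    [0, 0, 0.024, 0, 1],
    [0, 0, 0.036, 0, 1],
    [0, 0, 0.048, 0, 1],
    [0, 0, 0.06, 0, 1],
    [0, 0, 0.072, 0, 1],
  ],
)

```text
time: 5.92
tool_pos: [0.526, 0.0452, 0.0249]
ee_rot: [3.142, 0.0, 1.441]
wrist_force: [-0.1, -0.5, -0.4]
width: 0.0005
finger_force: 0.0
```

Request:
servo_tool(
  moves=[
    [0, 0, 0.01, 0, 1],
    [0, 0, 0.02, 0, 1],
    [0, 0, 0.03, 0, 1],
    [0, 0, 0.04, 0, 1],
  ],
)

```text
time: 6.25
tool_pos: [0.526, 0.0452, 0.0239]
ee_rot: [3.142, 0.0, 1.441]
wrist_force: [-0.2, 1.2, -0.1]
width: 0.0006
finger_force: 0.0
```

Request:
servo_tool(
  moves=[
    [0, 0, 0.01, 0, 1],
    [0, 0, 0.02, 0, 1],
  ],
)

```text
time: 6.42
tool_pos: [0.526, 0.0452, 0.0235]
ee_rot: [3.142, 0.0, 1.441]
wrist_force: [0.8, 0.2, -0.2]
width: 0.0002
finger_force: 0.0
```

Request:
servo_tool(
  moves=[
    [0, 0, 0.01, 0, 1],
    [0, 0, 0.02, 0, 1],
  ],
)

```text
time: 6.58
tool_pos: [0.526, 0.0452, 0.0229]
ee_rot: [3.142, 0.0, 1.441]
wrist_force: [-0.2, -0.8, -0.1]
width: 0.0008
finger_force: 0.0
```

Request:
servo_tool(
  moves=[
    [0, 0, 0.01, 0, 1],
    [0, 0, 0.02, 0, 1],
  ],
)

```text
time: 6.75
tool_pos: [0.526, 0.0452, 0.0224]
ee_rot: [3.142, 0.0, 1.441]
wrist_force: [-0.9, -0.5, -0.7]
width: 0.0006
finger_force: 0.0
```

Request:
servo_tool(
  moves=[
    [0, 0, 0.01, 0, 1],
    [0, 0, 0.01, 0, 1],
  ],
)

```text
time: 6.92
tool_pos: [0.5259, 0.0452, 0.0221]
ee_rot: [-3.142, 0.0, 1.441]
wrist_force: [-0.5, 1.0, 0.5]
width: 0.0006
finger_force: 0.0
```

Request:
servo_tool(
  moves=[
    [0, 0, 0.01, 0, 1],
    [0, 0, 0.02, 0, 1],
  ],
)

```text
time: 7.08
tool_pos: [0.526, 0.0452, 0.0217]
ee_rot: [3.141, 0.0, 1.441]
wrist_force: [0.3, -0.8, 0.5]
width: 0.0005
finger_force: 0.0
```

Request:
servo_tool(
  moves=[
    [0, 0, 0.01, 0, 1],
    [0, 0, 0.02, 0, 1],
  ],
)

```text
time: 7.25
tool_pos: [0.526, 0.0452, 0.0212]
ee_rot: [3.142, 0.0, 1.441]
wrist_force: [-0.4, -0.0, 0.3]
width: 0.0005
finger_force: 0.0
```

Request:
servo_tool(
  moves=[
    [0, 0, 0.01, 0, 1],
    [0, 0, 0.01, 0, 1],
  ],
)

```text
time: 7.42
tool_pos: [0.5259, 0.0453, 0.0209]
ee_rot: [-3.141, 0.0, 1.441]
wrist_force: [-0.3, -0.5, -0.3]
width: 0.0004
finger_force: 0.0
```

Request:
servo_tool(
  moves=[
    [0, 0, 0.01, 0, 1],
    [0, 0, 0.02, 0, 1],
  ],
)

```text
time: 7.58
tool_pos: [0.526, 0.0452, 0.0205]
ee_rot: [3.142, 0.0, 1.441]
wrist_force: [0.0, -0.1, -1.2]
width: 0.0002
finger_force: 0.0
```

Request:
servo_tool(
  moves=[
    [0, 0, 0.01, 0, 1],
    [0, 0, 0.02, 0, 1],
  ],
)

```text
time: 7.75
tool_pos: [0.526, 0.0452, 0.0199]
ee_rot: [3.142, 0.0, 1.441]
wrist_force: [0.0, -0.7, 0.5]
width: 0.0004
finger_force: 0.0
```

```bash
python3 - <<'E'
from h import *
o=robot.get_obs();print(o['tool_pos'],o['wrist_force'],o['wrist_torque'],o['joint_torque'])
s=robot.snapshot('wrist');s2=robot.snapshot('side')
a=cv2.resize(s['image'][150:260,250:400],(600,440),interpolation=cv2.INTER_CUBIC)
cv2.imwrite('pics/w4.png',a)
E
```

```text
[0.52598173 0.04521735 0.0199484 ] [ 0.04550102 -0.74313123  0.54167137] [-0.06616451 -0.03806062  0.0212342 ] [-2.75124321e-04 -3.32028437e+01 -2.81416154e+01  7.40531855e-02
  1.30673713e-02 -3.21936440e-06]
```

View pics/w4.png

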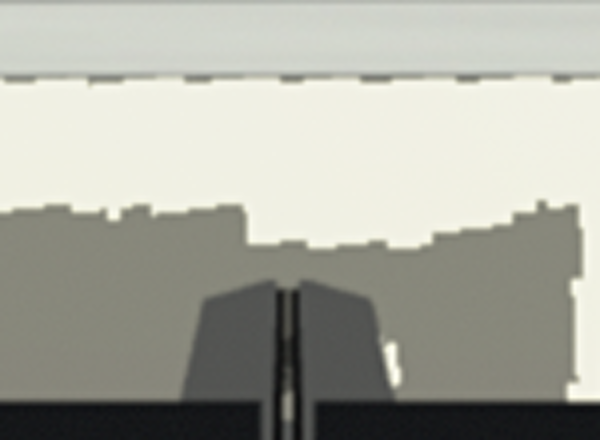

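The tips are over the blank, at (290,285) in the crop, with no contact yet. I'll keep creeping down.

Request:
servo_tool(
  moves=[
    [0, 0, 0.01, 0, 1],
    [0, 0, 0.02, 0, 1],
  ],
)

```text
time: 8.02
tool_pos: [0.526, 0.0452, 0.0195]
ee_rot: [3.142, 0.0, 1.441]
wrist_force: [-0.4, 0.3, 0.3]
width: 0.0005
finger_force: 0.0
```

Request:
servo_tool(
  moves=[
    [0, 0, 0.01, 0, 1],
    [0, 0, 0.02, 0, 1],
  ],
)

```text
time: 8.18
tool_pos: [0.526, 0.0452, 0.0189]
ee_rot: [3.142, 0.0, 1.441]
wrist_force: [-0.3, -0.0, 0.1]
width: 0.0002
finger_force: 0.0
```

Request:
servo_tool(
  moves=[
    [0, 0, 0.01, 0, 1],
    [0, 0, 0.02, 0, 1],
  ],
)

```text
time: 8.35
tool_pos: [0.526, 0.0452, 0.0184]
ee_rot: [3.142, 0.0, 1.441]
wrist_force: [0.1, 0.6, 0.0]
width: 0.0006
finger_force: 0.0
```

Request:
servo_tool(
  moves=[
    [0, 0, 0.01, 0, 1],
    [0, 0, 0.02, 0, 1],
  ],
)

```text
time: 8.52
tool_pos: [0.526, 0.0452, 0.0179]
ee_rot: [3.142, 0.0, 1.441]
wrist_force: [-0.1, -0.3, 0.5]
width: 0.0003
finger_force: 0.0
```

Request:
servo_tool(
  moves=[
    [0, 0, 0.01, 0, 1],
    [0, 0, 0.02, 0, 1],
  ],
)

```text
time: 8.68
tool_pos: [0.526, 0.0452, 0.0175]
ee_rot: [3.141, 0.0, 1.441]
wrist_force: [-0.0, 0.2, -0.4]
width: 0.0003
finger_force: 0.0
```

Request:
servo_tool(
  moves=[
    [0, 0, 0.01, 0, 1],
    [0, 0, 0.02, 0, 1],
  ],
)

```text
time: 8.85
tool_pos: [0.526, 0.0452, 0.017]
ee_rot: [3.141, 0.0, 1.441]
wrist_force: [0.2, 0.0, -1.0]
width: 0.0005
finger_force: 0.0
```

```bash
python3 - <<'E'
from h import *
import pickle
s1=pickle.load(open('wrist1.pkl','rb'));s3=pickle.load(open('wrist3.pkl','rb'));s2=pickle.load(open('wrist2.pkl','rb'));s0=pickle.load(open('side0.pkl','rb'));s0['C']=cam(s0)
def tri(obs):
    A=np.zeros((3,3));b=np.zeros(3);L=[]
    for s,u,v in obs:
        C=s['C'];d=C[0]@np.array([(u-s['cx'])/s['fx'],(v-s['cy'])/s['fy'],1]);d/=np.linalg.norm(d);P=np.eye(3)-np.outer(d,d);A+=P;b+=P@C[1]
    x=np.linalg.solve(A,b);return x.round(4)
w1=lambda x,y:(s1,x/1.25,y/1.25); w3=lambda x,y:(s3,180+x/2.2,60+y/2.2)
print('leadL',tri([w1(354,163),w3(139,399)]),'leadR',tri([w1(486,169),w3(470,405)]))
s=robot.snapshot('side');cv2.imwrite('pics/s5.png',cv2.resize(s['image'][190:250,270:350],(800,600),interpolation=cv2.INTER_CUBIC))
s['C']=cam(s); o=robot.get_obs()
u,v=proj(s,o['tool_pos'],s['C']);print('tcp px in crop',(u-270)*10,(v-190)*10)
E
```

```text
leadL [0.4626 0.0282 0.0255] leadR [0.5815 0.009  0.0226]
tcp px in crop 456.24424024867665 277.3051899935385
```

View pics/s5.png

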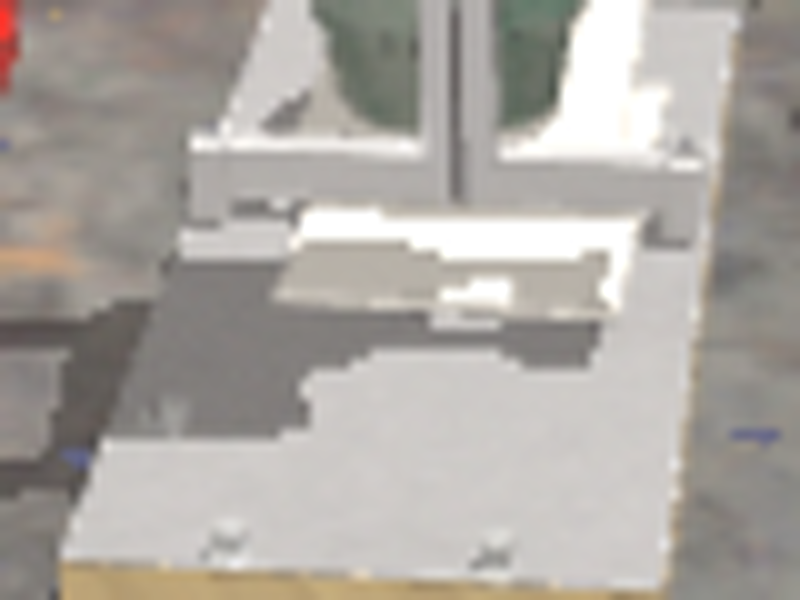

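The side crop shows the fingertips ending at (455,205), well above the projected TCP at (456,277). The real tips therefore seem higher than the TCP reading, which I'll now quantify.

```bash
python3 - <<'E'
from h import *
s=robot.snapshot('side');C=cam(s);o=robot.get_obs();p=np.array(o['tool_pos']);print(p,C[1])
for dy in (-.012,-.008,0):
  for h in (0,.01,.02,.03):
    u,v=proj(s,p+[0,dy,h],C);print(dy,h,round((u-270)*10),round((v-190)*10))
g=robot.snapshot('wrist');C=cam(g)
for h in (0,.01,.02,.03):
  print(h,[tuple(np.round((np.array(proj(g,p+[0,dy,h],C))-[250,150])*4)) for dy in(-.008,0,.008)])
E
```

```text
[0.5259413  0.04523925 0.01690431] [ 0.51791136 -1.21304322  0.69517191]
-0.012 0 457 293
-0.012 0.01 456 268
-0.012 0.02 456 243
-0.012 0.03 456 217
-0.008 0 457 288
-0.008 0.01 456 263
-0.008 0.02 456 238
-0.008 0.03 455 212
0 0 456 277
0 0.01 456 252
0 0.02 456 227
0 0.03 455 202
0 [(np.float64(288.0), np.float64(313.0)), (np.float64(282.0), np.float64(271.0)), (np.float64(276.0), np.float64(229.0))]
0.01 [(np.float64(288.0), np.float64(332.0)), (np.float64(282.0), np.float64(289.0)), (np.float64(276.0), np.float64(244.0))]
0.02 [(np.float64(289.0), np.float64(353.0)), (np.float64(282.0), np.float64(307.0)), (np.float64(276.0), np.float64(261.0))]
0.03 [(np.float64(289.0), np.float64(376.0)), (np.float64(282.0), np.float64(328.0)), (np.float64(275.0), np.float64(280.0))]
```

Both cameras put the tips about 25–30 mm behind the reported TCP, so contact should come near TCP z ≈ −0.005. I'll descend within the safe margin at under 6 mm/s.

Request:
servo_tool(
  moves=[
    [0, 0, 0.018, 0, 1],
    [0, 0, 0.036, 0, 1],
    [0, 0, 0.054, 0, 1],
    [0, 0, 0.072, 0, 1],
    [0, 0, 0.09, 0, 1],
    [0, 0, 0.108, 0, 1],
    [0, 0, 0.126, 0, 1],
    [0, 0, 0.144, 0, 1],
    [0, 0, 0.162, 0, 1],
    [0, 0, 0.18, 0, 1],
  ],
)

```text
time: 9.83
tool_pos: [0.526, 0.0452, 0.0124]
ee_rot: [3.142, 0.0, 1.441]
wrist_force: [-0.6, 0.6, -0.3]
width: 0.0005
finger_force: 0.0
```

Request:
servo_tool(
  moves=[
    [0, 0, 0.018, 0, 1],
    [0, 0, 0.036, 0, 1],
    [0, 0, 0.054, 0, 1],
    [0, 0, 0.072, 0, 1],
    [0, 0, 0.09, 0, 1],
    [0, 0, 0.108, 0, 1],
    [0, 0, 0.126, 0, 1],
    [0, 0, 0.144, 0, 1],
    [0, 0, 0.162, 0, 1],
    [0, 0, 0.18, 0, 1],
  ],
)

```text
time: 10.67
tool_pos: [0.526, 0.0452, 0.0079]
ee_rot: [3.142, 0.0, 1.441]
wrist_force: [-0.2, 0.5, -0.8]
width: 0.0004
finger_force: 0.0
```

```bash
python3 - <<'E'
from h import *
s=robot.snapshot('side');C=cam(s);o=robot.get_obs();p=np.array(o['tool_pos']);print(p,o['wrist_force'])
for h in (0,.01,.02,.03):
    u,v=proj(s,p+[0,-.008,h],C);print(h,round((u-290)*20),round((v-195)*20))
cv2.imwrite('pics/s6.png',cv2.resize(s['image'][195:225,290:330],(800,600),interpolation=cv2.INTER_CUBIC))
E
```

```text
[0.52591538 0.04522761 0.00781561] [-0.55340224  0.04382503 -0.71159238]
0 514 521
0.01 513 471
0.02 512 421
0.03 511 371
```

View pics/s6.png

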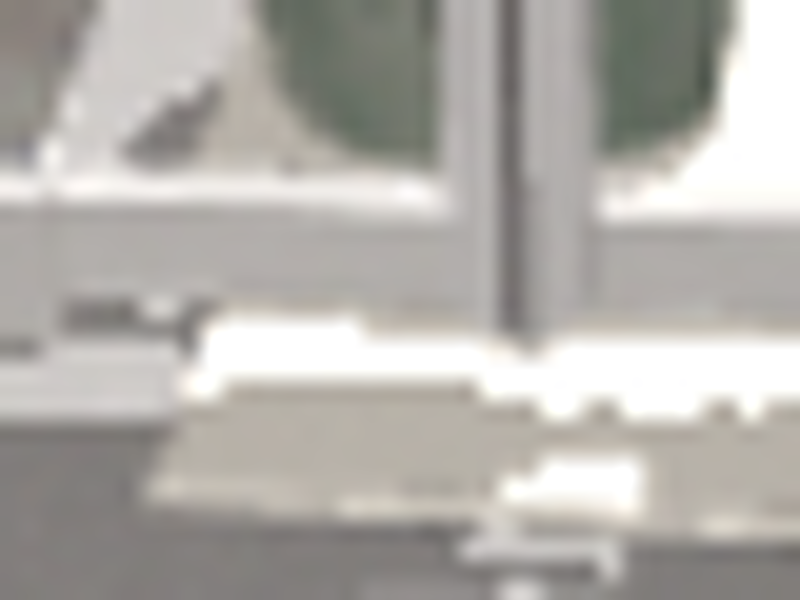

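The tips end at about (515,340), still roughly 15 mm or more above the blank. I'll descend slowly in short checked steps.

Request:
servo_tool(
  moves=[
    [0, 0, 0.015, 0, 1],
    [0, 0, 0.03, 0, 1],
    [0, 0, 0.045, 0, 1],
    [0, 0, 0.06, 0, 1],
    [0, 0, 0.075, 0, 1],
    [0, 0, 0.09, 0, 1],
  ],
)

```text
time: 11.22
tool_pos: [0.526, 0.0452, 0.0057]
ee_rot: [3.142, 0.0, 1.441]
wrist_force: [-0.9, 0.2, 1.0]
width: 0.0006
finger_force: 0.0
```

Request:
servo_tool(
  moves=[
    [0, 0, 0.015, 0, 1],
    [0, 0, 0.03, 0, 1],
    [0, 0, 0.045, 0, 1],
    [0, 0, 0.06, 0, 1],
    [0, 0, 0.075, 0, 1],
    [0, 0, 0.09, 0, 1],
  ],
)

```text
time: 11.72
tool_pos: [0.526, 0.0452, 0.0034]
ee_rot: [3.142, 0.0, 1.441]
wrist_force: [0.1, 0.6, 0.0]
width: 0.0005
finger_force: 0.0
```

Request:
servo_tool(
  moves=[
    [0, 0, 0.015, 0, 1],
    [0, 0, 0.03, 0, 1],
    [0, 0, 0.045, 0, 1],
    [0, 0, 0.06, 0, 1],
  ],
)

```text
time: 12.05
tool_pos: [0.526, 0.0452, 0.0019]
ee_rot: [3.142, 0.0, 1.441]
wrist_force: [0.6, 1.2, 0.5]
width: 0.0004
finger_force: 0.0
```

Request:
servo_tool(
  moves=[
    [0, 0, 0.014, 0, 1],
    [0, 0, 0.028, 0, 1],
    [0, 0, 0.042, 0, 1],
    [0, 0, 0.056, 0, 1],
    [0, 0, 0.07, 0, 1],
    [0, 0, 0.084, 0, 1],
  ],
)

```text
time: 12.55
tool_pos: [0.526, 0.0452, -0.0002]
ee_rot: [3.142, 0.0, 1.441]
wrist_force: [-0.7, -0.8, 0.5]
width: 0.0004
finger_force: 0.0
```

Request:
servo_tool(
  moves=[
    [0, 0, 0.01, 0, 1],
    [0, 0, 0.02, 0, 1],
  ],
)

```text
time: 12.72
tool_pos: [0.526, 0.0452, -0.0007]
ee_rot: [-3.142, 0.0, 1.441]
wrist_force: [0.2, -0.1, -1.0]
width: 0.0004
finger_force: 0.0
```

Request:
servo_tool(
  moves=[
    [0, 0, 0.01, 0, 1],
    [0, 0, 0.02, 0, 1],
  ],
)

```text
time: 12.88
tool_pos: [0.526, 0.0452, -0.0012]
ee_rot: [3.142, 0.0, 1.441]
wrist_force: [0.3, 0.5, 0.3]
width: 0.0006
finger_force: 0.0
```

Request:
servo_tool(
  moves=[
    [0, 0, 0.01, 0, 1],
    [0, 0, 0.02, 0, 1],
    [0, 0, 0.03, 0, 1],
    [0, 0, 0.04, 0, 1],
  ],
)

```text
time: 13.22
tool_pos: [0.526, 0.0453, -0.0021]
ee_rot: [3.142, 0.0, 1.441]
wrist_force: [-1.1, -0.9, -1.3]
width: 0.0003
finger_force: 0.0
```

Request:
servo_tool(
  moves=[
    [0, 0, 0.01, 0, 1],
    [0, 0, 0.02, 0, 1],
  ],
)

```text
time: 13.38
tool_pos: [0.526, 0.0452, -0.0027]
ee_rot: [3.142, 0.0, 1.441]
wrist_force: [0.2, -0.4, -0.5]
width: 0.0001
finger_force: 0.0
```

Request:
servo_tool(
  moves=[
    [0, 0, 0.01, 0, 1],
    [0, 0, 0.02, 0, 1],
  ],
)

```text
time: 13.55
tool_pos: [0.526, 0.0452, -0.0032]
ee_rot: [3.142, 0.0, 1.441]
wrist_force: [-0.4, 0.0, -0.7]
width: 0.0004
finger_force: 0.0
```

Request:
servo_tool(
  moves=[
    [0, 0, 0.01, 0, 1],
    [0, 0, 0.02, 0, 1],
    [0, 0, 0.03, 0, 1],
  ],
)

```text
time: 13.8
tool_pos: [0.526, 0.0453, -0.0039]
ee_rot: [3.142, 0.0, 1.441]
wrist_force: [0.3, -0.6, -0.6]
width: 0.0003
finger_force: 0.0
```

Request:
servo_tool(
  moves=[
    [0, 0, 0.01, 0, 1],
    [0, 0, 0.02, 0, 1],
  ],
)

```text
time: 13.97
tool_pos: [0.526, 0.0452, -0.0044]
ee_rot: [3.142, 0.0, 1.441]
wrist_force: [-0.0, -0.4, -0.3]
width: 0.0001
finger_force: 0.0
```

Request:
servo_tool(
  moves=[
    [0, 0, 0.01, 0, 1],
    [0, 0, 0.01, 0, 1],
  ],
)

```text
time: 14.13
tool_pos: [0.5259, 0.0452, -0.0047]
ee_rot: [-3.142, 0.0, 1.441]
wrist_force: [-0.3, -0.2, 0.1]
width: 0.0001
finger_force: 0.0
```

Request:
servo_tool(
  moves=[
    [0, 0, 0.01, 0, 1],
    [0, 0, 0.02, 0, 1],
  ],
)

```text
time: 14.3
tool_pos: [0.526, 0.0452, -0.0051]
ee_rot: [3.142, 0.0, 1.441]
wrist_force: [-1.0, -0.2, 0.1]
width: 0.0003
finger_force: 0.0
```

Request:
servo_tool(
  moves=[
    [0, 0, 0.01, 0, 1],
    [0, 0, 0.02, 0, 1],
  ],
)

```text
time: 14.47
tool_pos: [0.526, 0.0452, -0.0057]
ee_rot: [-3.142, 0.0, 1.441]
wrist_force: [0.1, 0.2, -0.5]
width: 0.0005
finger_force: 0.0
```

Request:
servo_tool(
  moves=[
    [0, 0, 0.01, 0, 1],
    [0, 0, 0.01, 0, 1],
  ],
)

```text
time: 14.63
tool_pos: [0.5259, 0.0452, -0.0059]
ee_rot: [-3.142, 0.0, 1.441]
wrist_force: [0.2, 0.6, -0.4]
width: 0.0004
finger_force: 0.0
```

Request:
servo_tool(
  moves=[
    [0, 0, 0.01, 0, 1],
    [0, 0, 0.02, 0, 1],
  ],
)

```text
time: 14.8
tool_pos: [0.526, 0.0452, -0.0064]
ee_rot: [3.142, 0.0, 1.441]
wrist_force: [1.0, 0.1, -0.1]
width: 0.0001
finger_force: 0.0
```

Request:
servo_tool(
  moves=[
    [0, 0, 0.01, 0, 1],
    [0, 0, 0.02, 0, 1],
  ],
)

```text
time: 14.97
tool_pos: [0.526, 0.0452, -0.0069]
ee_rot: [-3.142, 0.0, 1.441]
wrist_force: [1.1, 0.3, -0.9]
width: 0.0006
finger_force: 0.0
```

Request:
servo_tool(
  moves=[
    [0, 0, 0.01, 0, 1],
    [0, 0, 0.01, 0, 1],
  ],
)

```text
time: 15.13
tool_pos: [0.5259, 0.0452, -0.0072]
ee_rot: [-3.142, 0.0, 1.441]
wrist_force: [0.1, 0.6, 0.1]
width: 0.0006
finger_force: 0.0
```

```bash
python3 - <<'E'
from h import *
s=robot.snapshot('side');C=cam(s);p=np.array(robot.get_obs()['tool_pos'])
g=cv2.cvtColor(s['image'],cv2.COLOR_BGR2GRAY)
print('u',list(range(306,325)))
for v in range(203,224): print(v,g[v,306:325])
for h in (.02,.025,.03,.035): print(h,[np.round(proj(s,p+[0,d,h],C),1) for d in(-.008,0)])
print('press pt on blank top', np.round(proj(s,[p[0],p[1]-.008,.0235],C),1))
E
```

```text
u [306, 307, 308, 309, 310, 311, 312, 313, 314, 315, 316, 317, 318, 319, 320, 321, 322, 323, 324]
203 [190 190 191 181 176 160 180 174 175 110 168 174 175 163 182 183 192 198
 254]
204 [237 238 238 239 250 231 194 176 174 113 166 174 173 186 214 216 250 254
 254]
205 [198 205 212 215 218 219 200 177 175 113 145 172 174 185 236 241 241 241
 242]
206 [174 174 174 175 173 175 200 178 175 116 146 172 173 168 172 174 173 173
 173]
207 [175 174 175 174 174 175 195 177 174 116 146 172 174 168 173 172 172 173
 174]
208 [175 175 175 175 175 174 173 173 174 116 145 172 174 168 173 173 172 173
 173]
209 [171 174 174 174 172 172 174 174 174 115 146 172 174 167 172 174 173 173
 172]
210 [188 196 180 178 169 168 169 172 174 115 147 172 174 159 171 173 179 179
 182]
211 [255 255 213 198 199 199 184 175 173 114 146 172 175 164 195 199 199 199
 199]
212 [255 255 255 255 255 255 218 178 175 117 147 172 174 188 254 255 255 255
 255]
213 [255 255 255 255 254 255 217 180 174 113 147 171 173 197 255 255 255 255
 255]
214 [178 178 179 179 178 177 175 175 173 113 148 172 174 238 254 254 255 254
 255]
215 [1
[... 286 characters left out ...]
7 198 255 255 255 255 255 255 201
 179]
219 [182 187 185 186 171 171 170 180 183 254 255 255 255 255 255 255 255 199
 178]
220 [175 204 200 202 193 190 190 194 206 209 206 213 215 221 233 241 198 183
 181]
221 [126 126 126 127 128 114 124 128 141 191 157 160 156 160 177 185 178 177
 176]
222 [127 127 127 125 126 128 128 124 127 126 130 190 140 126 127 192 141 129
 127]
223 [126 126 126 126 126 127 126 124 140 143 141 140 142 141 143 130 124 126
 127]
0.02 [array([315.7, 219.8]), array([315.6, 218.7])]
0.025 [array([315.6, 218.6]), array([315.6, 217.5])]
0.03 [array([315.6, 217.3]), array([315.6, 216.2])]
0.035 [array([315.6, 216.1]), array([315.6, 215. ])]
press pt on blank top [315.6 217.1]
```

Request:
servo_tool(
  moves=[
    [0, 0, 0.01, 0, 1],
    [0, 0, 0.02, 0, 1],
  ],
)

```text
time: 15.35
tool_pos: [0.526, 0.0452, -0.0076]
ee_rot: [3.141, 0.0, 1.441]
wrist_force: [0.0, -1.2, 0.7]
width: 0.0002
finger_force: 0.0
```

Request:
servo_tool(
  moves=[
    [0, 0, 0.01, 0, 1],
    [0, 0, 0.02, 0, 1],
  ],
)

```text
time: 15.52
tool_pos: [0.526, 0.0452, -0.0082]
ee_rot: [-3.142, 0.0, 1.441]
wrist_force: [0.1, -0.0, -0.2]
width: 0.0005
finger_force: 0.0
```

Request:
servo_tool(
  moves=[
    [0, 0, 0.01, 0, 1],
    [0, 0, 0.02, 0, 1],
  ],
)

```text
time: 15.68
tool_pos: [0.526, 0.0452, -0.0087]
ee_rot: [-3.142, 0.0, 1.441]
wrist_force: [0.1, 0.5, 0.6]
width: 0.0006
finger_force: 0.0
```

Request:
servo_tool(
  moves=[
    [0, 0, 0.01, 0, 1],
    [0, 0, 0.02, 0, 1],
  ],
)

```text
time: 15.85
tool_pos: [0.526, 0.0452, -0.0092]
ee_rot: [3.142, 0.0, 1.441]
wrist_force: [0.1, -0.2, -0.3]
width: 0.0003
finger_force: 0.0
```

Request:
servo_tool(
  moves=[
    [0, 0, 0.01, 0, 1],
    [0, 0, 0.02, 0, 1],
  ],
)

```text
time: 16.02
tool_pos: [0.526, 0.0453, -0.0097]
ee_rot: [-3.142, 0.0, 1.441]
wrist_force: [0.5, -0.3, -0.9]
width: 0.0003
finger_force: 0.0
```

Request:
servo_tool(
  moves=[
    [0, 0, 0.01, 0, 1],
    [0, 0, 0.02, 0, 1],
  ],
)

```text
time: 16.18
tool_pos: [0.526, 0.0452, -0.0102]
ee_rot: [3.142, 0.0, 1.441]
wrist_force: [-0.3, -0.6, -0.9]
width: 0.0005
finger_force: 0.0
```

Request:
servo_tool(
  moves=[
    [0, 0, 0.01, 0, 1],
    [0, 0, 0.02, 0, 1],
  ],
)

```text
time: 16.35
tool_pos: [0.526, 0.0452, -0.0106]
ee_rot: [3.142, 0.0, 1.441]
wrist_force: [0.3, 0.5, 2.0]
width: 0.0004
finger_force: 0.7
```

Request:
servo_tool(
  moves=[
    [0, 0, 0.01, 0, 1],
    [0, 0, 0.02, 0, 1],
  ],
)

```text
time: 16.52
tool_pos: [0.5262, 0.0452, -0.0106]
ee_rot: [3.141, 0.0, 1.441]
wrist_force: [-1.5, 0.1, 3.6]
width: 0.0004
finger_force: 1.9
```

Contact came at TCP z ≈ −0.0106. I'll build up to about 14 N.

Request:
servo_tool(
  moves=[
    [0, 0, 0.01, 0, 1],
    [0, 0, 0.02, 0, 1],
    [0, 0, 0.02, 0, 1],
  ],
)

```text
time: 16.77
tool_pos: [0.5266, 0.0452, -0.0106]
ee_rot: [3.14, -0.0, 1.441]
wrist_force: [-1.7, -0.6, 4.8]
width: 0.0007
finger_force: 2.6
```

Request:
servo_tool(
  moves=[
    [0, 0, 0.01, 0, 1],
    [0, 0, 0.02, 0, 1],
    [0, 0, 0.02, 0, 1],
  ],
)

```text
time: 17.02
tool_pos: [0.527, 0.0452, -0.0106]
ee_rot: [3.139, -0.0, 1.441]
wrist_force: [-2.1, 0.2, 6.7]
width: 0.0005
finger_force: 3.4
```

Request:
servo_tool(
  moves=[
    [0, 0, 0.015, 0, 1],
    [0, 0, 0.03, 0, 1],
    [0, 0, 0.04, 0, 1],
    [0, 0, 0.05, 0, 1],
    [0, 0, 0.05, 0, 1],
  ],
)

```text
time: 17.43
tool_pos: [0.5278, 0.0452, -0.0107]
ee_rot: [3.137, -0.0, 1.441]
wrist_force: [-1.9, -0.5, 10.9]
width: 0.0003
finger_force: 5.4
```

Request:
servo_tool(
  moves=[
    [0, 0, 0.01, 0, 1],
    [0, 0, 0.02, 0, 1],
    [0, 0, 0.03, 0, 1],
    [0, 0, 0.03, 0, 1],
  ],
)

```text
time: 17.77
tool_pos: [0.5283, 0.0452, -0.0107]
ee_rot: [3.136, -0.0, 1.441]
wrist_force: [-2.9, -0.7, 13.0]
width: 0.0004
finger_force: 6.6
```

Request:
servo_tool(
  moves=[
    [-0.03, 0, 0, 0, 1],
    [-0.1, 0, 0, 0, 1],
    [-0.2, -0.01, 0, 0, 1],
    [-0.32, -0.02, 0, -0.02, 1],
    [-0.45, -0.03, 0, -0.03, 1],
    [-0.58, -0.04, 0, -0.04, 1],
    [-0.7, -0.05, 0, -0.05, 1],
    [-0.8, -0.05, 0, -0.05, 1],
  ],
)

```text
time: 18.43
tool_pos: [0.5257, 0.0267, -0.0107]
ee_rot: [3.134, -0.003, 1.446]
wrist_force: [0.8, 2.8, 11.1]
width: 0.0004
finger_force: 5.4
```

```bash
cat > lead.py <<'E'
from h import *
# board frame from pins; report white-blank lead edge seen from the side camera
O=np.array([.4932,-.1372]);X=np.array([.9914,-.1305]);Y=np.array([.1305,.9914])
b2w=lambda x,y,z:np.r_[O+X*x+Y*(y+.225),z]
def w2b(p): d=np.array(p[:2])-O; return np.array([d@X,d@Y-.225])
if __name__=='__main__':
    o=robot.get_obs();print('tcp board',w2b(o['tool_pos']).round(4),o['wrist_force'].round(1),o['time'])
    s=robot.snapshot('side');C=cam(s);im=s['image'].astype(int)
    for x in (-.055,-.04,-.02,.02,.04,.055):
        ys=np.arange(-.22,-.02,.002);g=[]
        for y in ys:
            u,v=proj(s,b2w(x,y,.0235),C);g.append(int(im[int(round(v)),int(round(u))].mean()))
        print(x,' '.join(map(str,g)))
E
python3 lead.py
```

```text
tcp board [ 0.0109 -0.0583] [ 0.8  2.8 11.1] 18.4333
-0.055 200 200 203 203 203 202 202 203 203 203 203 203 203 203 202 202 202 202 142 142 142 124 124 124 125 125 126 127 127 127 126 126 126 126 126 128 128 126 126 126 126 126 126 126 126 126 126 127 127 127 127 127 127 127 127 127 127 129 129 129 129 127 127 127 127 127 127 127 127 127 127 128 128 128 128 127 127 128 128 127 127 127 197 197 197 197 201 201 201 201 201 201 201 201 204 204 204 202 202 200
-0.04 221 207 207 203 203 203 201 201 201 199 198 198 199 199 199 202 202 202 200 200 204 142 142 142 142 127 127 127 126 126 125 126 126 126 125 125 125 125 127 127 127 126 126 126 127 127 127 127 128 128 128 128 128 128 128 128 128 128 127 127 127 128 117 117 117 190 190 190 170 170 170 170 174 174 176 176 177 177 177 177 177 177 177 176 176 177 177 196 196 196 253 253 253 253 255 255 255 255 255 255
-0.02 202 201 201 201 200 200 200 199 199 199 201 201 201 200 200 200 200 200 200 200 200 200 201 201 201 201 202 202 202 201 200 200 200 200 200 202 202 202 204 204 204 201 201 201 201 140 140 140 140 128 128 128 127 126 126 125 125 
[... 687 characters left out ...]
02 202 203 203 203 203 202 202 202 203 203 203 202 202 202 203 203 203 203 203 203 203 202 202 202 152 152 152 152 130 130 126 126 126 126 126 142 142 142 203 203 203 203 181 181 181 195 195 176 176 175 175 175 176 176 176 176 177 177 177 177 253 253 253 255 255 255 255 255 255 255 255 255 255
0.055 203 203 201 201 201 203 203 203 203 203 203 203 203 203 202 202 202 202 202 202 203 203 203 203 203 203 201 201 201 199 199 199 200 200 200 200 201 201 201 203 203 203 204 204 204 202 202 202 202 142 142 142 127 127 127 127 127 127 127 128 128 128 157 157 157 157 193 193 193 179 179 179 179 177 177 177 176 176 176 176 178 178 178 178 176 176 176 195 195 195 195 253 253 253 253 255 255 255 255 255
```

The lead edge has moved with the fingers, to y ≈ −88 mm. I'll continue with a touch more pressure.

Request:
servo_tool(
  moves=[
    [-0.1, 0, 0.01, 0, 1],
    [-0.25, -0.01, 0.02, -0.01, 1],
    [-0.42, -0.02, 0.03, -0.02, 1],
    [-0.6, -0.03, 0.03, -0.03, 1],
    [-0.78, -0.04, 0.03, -0.04, 1],
    [-0.96, -0.05, 0.03, -0.05, 1],
    [-1.14, -0.06, 0.03, -0.06, 1],
    [-1.3, -0.07, 0.03, -0.07, 1],
    [-1.42, -0.08, 0.03, -0.08, 1],
    [-1.5, -0.08, 0.03, -0.08, 1],
  ],
)

```text
time: 19.32
tool_pos: [0.5198, -0.0108, -0.0107]
ee_rot: [3.132, -0.002, 1.454]
wrist_force: [1.1, 3.2, 13.3]
width: 0.0006
finger_force: 6.5
```

```bash
python3 lead.py | cut -c1-330
```

```text
tcp board [ 0.0099 -0.0962] [ 1.1  3.2 13.3] 19.3167
-0.055 142 142 125 125 125 128 128 128 127 127 127 126 126 126 127 127 127 127 128 128 128 127 127 127 126 126 125 128 128 128 128 128 128 128 128 129 129 126 126 126 128 128 128 128 128 128 128 128 128 128 128 128 128 128 129 142 142 129 129 129 129 127 127 127 199 199 191 191 202 202 202 203 203 203 203 202 202 195 195 200 200
-0.04 222 207 207 143 143 143 125 125 125 125 124 124 127 127 127 128 128 128 128 128 129 128 128 128 128 129 129 129 127 127 126 127 127 127 125 125 125 125 126 126 126 127 127 127 161 161 161 161 190 190 190 179 179 179 177 177 177 177 176 176 176 177 177 177 177 178 178 178 195 195 195 195 253 253 253 253 255 255 255 255 255 
-0.02 202 201 201 201 200 200 200 199 200 200 201 201 201 201 201 201 201 201 201 202 202 202 202 202 202 202 142 142 142 127 127 127 127 127 127 127 127 127 129 129 129 128 127 127 127 196 196 196 196 185 185 185 178 178 178 178 178 178 178 177 177 177 176 176 176 178 177 177 177 177 177 177 177 253 253 253 253 255 255 255 255 
0.02 198 200 200 202 202 202 203 203 203 203 203 203 2
[... 237 characters left out ...]
3 253 253 253 244 244 244 242 242 242 2
0.04 207 216 216 216 203 203 203 200 200 200 203 203 203 205 205 205 205 205 205 204 204 204 203 203 203 203 203 203 204 204 204 204 154 154 154 130 130 130 129 129 129 128 128 128 128 175 175 175 180 180 180 178 178 178 178 178 178 177 177 177 177 177 176 176 176 177 177 177 177 253 253 253 255 255 255 255 255 255 255 255 255 2
0.055 203 203 203 203 203 203 203 203 203 203 203 203 203 203 203 202 202 203 203 203 205 205 205 203 203 203 202 202 202 153 153 153 127 127 127 127 129 129 129 128 128 128 129 129 129 190 190 190 190 166 166 166 175 175 175 177 177 177 177 177 177 177 177 177 177 177 177 176 176 197 197 197 197 253 253 253 255 255 255 255 255
```

Request:
servo_tool(
  moves=[
    [-0.1, 0, 0, 0, 1],
    [-0.25, -0.01, 0, 0, 1],
    [-0.42, -0.02, 0, 0, 1],
    [-0.6, -0.03, 0, 0, 1],
    [-0.78, -0.03, 0, 0, 1],
    [-0.96, -0.03, 0, 0, 1],
    [-1.14, -0.03, 0, 0, 1],
    [-1.3, -0.03, 0, 0, 1],
    [-1.42, -0.03, 0, 0, 1],
    [-1.5, -0.03, 0, 0, 1],
  ],
)

```text
time: 20.2
tool_pos: [0.5146, -0.0483, -0.0107]
ee_rot: [3.132, -0.002, 1.454]
wrist_force: [0.7, 2.9, 13.2]
width: 0.0004
finger_force: 6.7
```

```bash
python3 lead.py | cut -c1-250
```

```text
tcp board [ 0.0096 -0.1341] [ 0.7  2.9 13.2] 20.2
-0.055 127 127 130 130 130 129 129 130 129 129 129 129 129 129 131 131 128 128 129 129 129 129 129 129 130 130 129 127 127 127 130 130 130 130 130 142 142 131 131 131 131 131 131 199 199 197 197 203 203 203 204 204 204 204 204 199 199 204 204 204 204
-0.04 146 132 132 131 131 131 129 129 129 127 127 127 128 128 128 129 129 129 131 131 130 130 130 130 130 145 145 145 200 200 201 181 181 181 178 178 178 178 177 177 177 178 178 178 179 179 179 179 179 179 179 254 254 254 255 255 255 255 255 255 255 
-0.02 203 202 202 202 201 201 201 141 143 143 129 129 129 128 128 128 128 128 128 129 129 129 130 130 130 130 178 178 178 193 191 191 180 180 180 178 178 178 178 178 178 179 179 179 179 176 176 176 176 178 178 178 253 253 253 255 255 255 255 255 255 
0.02 200 201 201 203 203 203 203 203 203 203 203 203 203 203 204 157 157 157 134 134 134 132 132 132 196 196 196 209 209 209 209 254 254 254 255 255 255 199 199 199 178 196 196 196 179 179 179 179 179 179 198 198 198 198 198 254 254 253 253 253 253 2
0.04 209 217 217 217 205 205 205 201 201 201 204 204 204 145 145 145 132 132 132 133 133 133 132 132 132 179 179 179 196 196 196 196 182 182 182 178 178 178 178 178 178 179 179 179 179 179 179 179 178 178 178 254 254 254 254 255 255 255 255 255 255 2
0.055 204 204 204 204 204 204 204 204 203 203 203 156 156 156 133 130 130 132 132 132 133 133 133 131 131 131 177 177 177 184 184 184 179 179 179 179 179 179 179 179 179 179 179 179 179 179 179 179 179 177 177 177 254 254 254 255 255 255 255 255 255
```

Request:
servo_tool(
  moves=[
    [-0.1, 0, 0, 0, 1],
    [-0.27, 0, 0, 0, 1],
    [-0.48, 0, 0, 0, 1],
    [-0.7, 0, 0, 0, 1],
    [-0.92, 0, 0, 0, 1],
    [-1.14, 0, 0, 0, 1],
    [-1.36, 0, 0, 0, 1],
    [-1.55, 0, 0, 0, 1],
    [-1.7, 0, 0, 0, 1],
    [-1.8, 0, 0, 0, 1],
  ],
)

```text
time: 21.08
tool_pos: [0.5093, -0.0938, -0.0107]
ee_rot: [3.132, -0.0, 1.454]
wrist_force: [0.0, 1.9, 13.3]
width: 0.0007
finger_force: 6.7
```

```bash
python3 lead.py | cut -c1-180
```

```text
tcp board [ 0.0103 -0.1799] [ 0.   1.9 13.3] 21.0833
-0.055 131 131 131 131 131 133 133 131 133 133 133 134 134 134 132 132 133 133 133 133 133 199 199 199 203 203 202 203 203 203 203 203 203 203 205 207 207 204 204 204 205 205 205 2
-0.04 148 136 136 179 179 179 193 193 193 181 180 180 178 178 178 179 179 179 179 179 179 180 180 180 180 178 178 178 254 254 199 254 254 254 255 255 255 255 255 255 255 255 255 25
-0.02 133 132 132 132 192 192 192 185 185 185 180 180 180 179 179 179 179 179 179 179 179 179 179 179 179 179 179 179 179 254 254 254 255 255 255 255 255 255 255 255 255 255 255 25
0.02 131 194 194 186 186 186 234 234 234 255 255 255 255 255 255 254 254 254 197 197 197 180 180 180 176 176 176 234 234 234 234 239 239 239 218 218 218 215 215 215 214 254 254 254
0.04 159 144 144 144 194 194 194 189 189 189 180 180 180 181 181 181 180 180 180 179 179 179 180 180 180 179 179 179 254 254 254 254 255 255 255 255 255 255 255 255 255 255 255 255
0.055 135 135 148 148 148 192 192 192 180 180 180 181 181 181 181 179 179 180 180 180 180 180 180 179 179 179 180 180 180 254 254 254 255 255 255 255 255 255 255 255 255 255 255 25
```

Request:
servo_tool(
  moves=[
    [-0.05, 0, 0, 0, 1],
    [-0.1, 0, 0, 0, 1],
    [-0.15, 0, 0, 0, 1],
    [-0.2, 0, 0, 0, 1],
    [-0.25, 0, 0, 0, 1],
    [-0.3, 0, 0, 0, 1],
    [-0.34, 0, 0, 0, 1],
    [-0.38, 0, 0, 0, 1],
    [-0.41, 0, 0, 0, 1],
    [-0.44, 0, 0, 0, 1],
  ],
)

```text
time: 21.97
tool_pos: [0.508, -0.1044, -0.0107]
ee_rot: [3.132, -0.0, 1.454]
wrist_force: [0.4, 1.9, 13.9]
width: 0.0005
finger_force: 6.7
```

Request:
servo_tool(
  moves=[
    [-0.03, 0, 0, 0, 1],
    [-0.06, 0, 0, 0, 1],
    [-0.09, 0, 0, 0, 1],
    [-0.12, 0, 0, 0, 1],
  ],
)

```text
time: 22.3
tool_pos: [0.5077, -0.1074, -0.0107]
ee_rot: [3.132, -0.0, 1.454]
wrist_force: [0.2, 2.2, 13.1]
width: 0.0007
finger_force: 6.7
```

Request:
servo_tool(
  moves=[
    [-0.03, 0, 0, 0, 1],
    [-0.06, 0, 0, 0, 1],
    [-0.09, 0, 0, 0, 1],
    [-0.12, 0, 0, 0, 1],
  ],
)

```text
time: 22.63
tool_pos: [0.5075, -0.1089, -0.0107]
ee_rot: [3.132, -0.003, 1.454]
wrist_force: [-0.1, 6.0, 14.5]
width: 0.0006
finger_force: 7.1
```

Request:
servo_tool(
  moves=[
    [-0.03, 0, 0, 0, 1],
    [-0.06, 0, 0, 0, 1],
    [-0.09, 0, 0, 0, 1],
    [-0.09, 0, 0, 0, 1],
  ],
)

```text
time: 22.97
tool_pos: [0.5071, -0.1112, -0.0107]
ee_rot: [3.133, -0.003, 1.455]
wrist_force: [0.5, 5.3, 14.6]
width: 0.0007
finger_force: 7.1
```

```bash
python3 lead.py | cut -c1-130
```

```text
tcp board [ 0.0104 -0.1974] [ 0.5  5.3 14.6] 22.9667
-0.055 131 131 130 130 130 130 130 132 131 131 131 131 131 131 200 200 203 203 205 205 205 204 204 204 201 201 205 203 203 203 204
-0.04 148 159 159 177 177 177 177 177 177 178 178 178 179 179 179 178 178 178 254 254 197 254 254 254 254 255 255 255 255 255 255 
-0.02 200 181 181 181 179 179 179 179 179 179 179 179 179 180 180 180 178 178 178 179 179 179 254 254 254 254 255 255 255 255 255 
0.02 255 255 255 255 255 255 254 254 254 197 197 197 177 177 179 180 180 180 216 216 216 191 191 191 186 186 186 254 254 254 254 2
0.04 152 154 154 154 176 176 176 179 179 179 179 179 179 179 179 179 179 179 179 254 254 254 255 255 255 255 255 255 255 255 255 2
0.055 197 197 181 181 181 178 178 178 179 179 179 179 179 179 180 179 179 180 180 180 254 254 254 255 255 255 255 255 255 255 255
```

The lateral force rose to about 6 N and the fingers now slip, so the blank is against the front pins. I'll lift and re-press level with the side pin, at y = −150 mm.

Request:
servo_tool(
  moves=[
    [0, 0, -0.05, 0, 1],
    [0, 0, -0.12, 0, 1],
    [0, 0, -0.22, 0, 1],
    [0, 0, -0.35, 0, 1],
    [0.1, 0, -0.45, 0.05, 1],
    [0.3, 0, -0.5, 0.13, 1],
    [0.6, 0, -0.5, 0.13, 1],
    [1.0, 0, -0.5, 0.13, 1],
    [1.4, 0, -0.5, 0.13, 1],
    [1.75, 0, -0.5, 0.13, 1],
  ],
)

```text
time: 23.85
tool_pos: [0.5079, -0.0674, -0.0026]
ee_rot: [-3.141, -0.0, 1.441]
wrist_force: [-0.3, -0.6, -0.1]
width: 0.0004
finger_force: 0.0
```

Request:
servo_tool(
  moves=[
    [0.1, 0, 0.05, 0, 1],
    [0.15, 0, 0.1, 0, 1],
    [0.17, 0, 0.15, 0, 1],
    [0.17, 0, 0.18, 0, 1],
    [0.17, 0, 0.2, 0, 1],
    [0.17, 0, 0.215, 0, 1],
    [0.17, 0, 0.23, 0, 1],
    [0.17, 0, 0.245, 0, 1],
    [0.17, 0, 0.26, 0, 1],
  ],
)

```text
time: 24.6
tool_pos: [0.5086, -0.0649, -0.0089]
ee_rot: [3.141, 0.0, 1.44]
wrist_force: [-0.3, -0.8, 0.4]
width: 0.0003
finger_force: 0.0
```

```bash
python3 lead.py | cut -c1-130; python3 -c "
from h import *
for n in('wrist','side'): cv2.imwrite(f'pics/{n}7.png',robot.snapshot(n)['image'])"
```

```text
tcp board [ 0.0058 -0.1513] [-0.3 -0.8  0.4] 24.6
-0.055 129 129 127 127 127 130 130 135 129 129 129 131 131 131 129 129 135 135 131 131 131 130 130 130 128 128 133 129 129 129 128
-0.04 145 158 158 175 175 175 178 178 178 178 177 177 178 178 178 179 179 179 177 177 177 178 178 178 178 177 177 177 177 177 178 
-0.02 205 254 254 254 198 198 198 178 178 178 179 179 179 178 178 178 179 179 179 178 178 178 178 178 178 178 178 178 178 178 178 
0.02 255 255 255 255 255 255 255 255 255 255 255 255 198 198 197 179 179 179 252 252 252 255 255 255 255 255 255 255 255 255 255 2
0.04 209 235 235 235 255 255 255 197 197 197 179 179 179 178 178 178 178 178 178 179 179 179 179 179 179 178 178 178 178 178 178 1
0.055 221 221 254 254 254 255 255 255 198 198 198 178 178 178 178 178 178 178 178 178 179 179 179 179 179 179 178 178 178 179 179
```

Request:
servo_tool(
  moves=[
    [0.02, 0, 0.012, 0, 1],
    [0.04, 0, 0.024, 0, 1],
    [0.05, 0, 0.036, 0, 1],
    [0.05, 0, 0.048, 0, 1],
    [0.05, 0, 0.06, 0, 1],
    [0.05, 0, 0.072, 0, 1],
    [0.05, 0, 0.084, 0, 1],
    [0.05, 0, 0.096, 0, 1],
    [0.05, 0, 0.108, 0, 1],
    [0.05, 0, 0.12, 0, 1],
  ],
)

```text
time: 25.58
tool_pos: [0.5096, -0.0636, -0.0106]
ee_rot: [3.14, 0.0, 1.441]
wrist_force: [-1.3, 0.0, 7.3]
width: 0.0004
finger_force: 3.6
```

Request:
servo_tool(
  moves=[
    [0, 0, 0.012, 0, 1],
    [0, 0, 0.024, 0, 1],
    [0, 0, 0.036, 0, 1],
    [0, 0, 0.048, 0, 1],
    [0, 0, 0.06, 0, 1],
  ],
)

```text
time: 26.0
tool_pos: [0.5106, -0.0637, -0.0107]
ee_rot: [3.137, 0.0, 1.441]
wrist_force: [-2.1, 0.5, 12.6]
width: 0.0002
finger_force: 6.0
```

Request:
servo_tool(
  moves=[
    [0, -0.02, 0.005, 0, 1],
    [0, -0.05, 0.01, 0, 1],
    [0, -0.1, 0.01, 0, 1],
    [0, -0.15, 0.01, 0, 1],
    [0, -0.2, 0.01, 0, 1],
    [0, -0.25, 0.01, 0, 1],
    [0, -0.3, 0.01, 0, 1],
    [0, -0.35, 0.01, 0, 1],
    [0, -0.4, 0.01, 0, 1],
  ],
)

```text
time: 26.75
tool_pos: [0.5024, -0.0627, -0.0106]
ee_rot: [3.133, 0.0, 1.441]
wrist_force: [0.6, 0.6, 8.3]
width: 0.0007
finger_force: 4.3
```

Request:
servo_tool(
  moves=[
    [0, -0.03, 0, 0, 1],
    [0, -0.06, 0, 0, 1],
    [0, -0.09, 0, 0, 1],
    [0, -0.12, 0, 0, 1],
    [0, -0.15, 0, 0, 1],
  ],
)

```text
time: 27.17
tool_pos: [0.4988, -0.0622, -0.0107]
ee_rot: [3.133, 0.0, 1.441]
wrist_force: [0.6, -0.4, 8.4]
width: 0.0004
finger_force: 4.3
```

Request:
servo_tool(
  moves=[
    [0, 0, 0.012, 0, 1],
    [0, 0, 0.024, 0, 1],
    [0, 0, 0.036, 0, 1],
    [0, 0, 0.048, 0, 1],
    [0, 0, 0.055, 0, 1],
  ],
)

```text
time: 27.58
tool_pos: [0.4987, -0.0622, -0.0107]
ee_rot: [3.134, 0.0, 1.441]
wrist_force: [-1.6, 0.6, 15.1]
width: -0.0002
finger_force: 8.1
```

Request:
servo_tool(
  moves=[
    [0, -0.03, 0, 0, 1],
    [0, -0.06, 0, 0, 1],
    [0, -0.09, 0, 0, 1],
    [0, -0.12, 0, 0, 1],
    [0, -0.15, 0, 0, 1],
  ],
)

```text
time: 28.0
tool_pos: [0.4966, -0.062, -0.0107]
ee_rot: [3.13, 0.0, 1.441]
wrist_force: [1.9, 0.2, 11.4]
width: 0.0005
finger_force: 6.0
```

```bash
cat > xe.py <<'E'
from lead import *
o=robot.get_obs();print('tcp board',w2b(o['tool_pos']).round(4),o['wrist_force'].round(1),o['time'])
s=robot.snapshot('side');C=cam(s);im=s['image'].astype(float).mean(2).astype('f4')
for y in (-.2,-.18,-.12,-.1,-.08,-.06):
    row=[]
    for x in np.r_[np.arange(-.08,-.04,.002),np.nan,np.arange(.044,.076,.002)]:
        if np.isnan(x): row.append('|');continue
        u,v=proj(s,b2w(x,y,.0235),C);row.append(int(cv2.getRectSubPix(im,(1,1),(float(u),float(v)))[0,0]))
    print(y,*row)
E
python3 xe.py
```

```text
tcp board [-0.0065 -0.15  ] [ 1.9  0.2 11.4] 28.0
-0.2 129 130 130 130 130 130 130 142 158 170 176 177 177 178 178 178 177 178 177 177 | 207 217 220 222 231 247 229 210 205 203 203 204 204 203 203 204
-0.18 128 128 129 129 128 128 128 142 156 171 176 178 177 177 177 177 177 177 178 178 | 178 178 178 199 246 238 221 210 206 205 205 204 204 204 205 205
-0.12 204 204 203 202 201 201 207 224 239 253 254 254 255 255 255 255 255 255 255 255 | 255 255 255 255 255 242 216 206 201 202 202 202 202 202 202 202
-0.1 204 203 203 203 203 204 210 227 241 253 254 255 255 255 255 255 255 255 255 255 | 255 255 255 255 253 249 230 208 204 202 201 202 203 203 204 204
-0.08 204 204 204 204 204 203 209 228 242 253 254 254 255 255 255 255 255 255 255 255 | 255 255 255 255 255 236 207 201 197 198 198 198 198 199 199 199
-0.06 202 202 202 203 204 203 207 224 239 251 254 254 255 255 254 254 255 255 255 255 | 255 255 255 255 250 242 223 205 201 200 200 201 200 200 199 199
```

The blank's −x edge is now near x = −64 mm, with the pin face at −68. I'll continue at a low creep.

Request:
servo_tool(
  moves=[
    [0, -0.03, 0, 0, 1],
    [0, -0.06, 0, 0, 1],
    [0, -0.09, 0.005, 0, 1],
    [0, -0.12, 0.01, 0, 1],
    [0, -0.15, 0.01, 0, 1],
  ],
)

```text
time: 28.47
tool_pos: [0.4931, -0.0615, -0.0107]
ee_rot: [3.129, 0.0, 1.441]
wrist_force: [1.8, 0.4, 12.9]
width: 0.0005
finger_force: 6.3
```

Request:
servo_tool(
  moves=[
    [0, -0.03, 0, 0, 1],
    [0, -0.06, 0, 0, 1],
    [0, -0.09, 0, 0, 1],
    [0, -0.12, 0, 0, 1],
  ],
)

```text
time: 28.8
tool_pos: [0.491, -0.0615, -0.0107]
ee_rot: [3.127, 0.001, 1.441]
wrist_force: [4.9, -0.5, 10.3]
width: 0.0004
finger_force: 5.4
```

```bash
python3 xe.py
```

```text
tcp board [-0.012  -0.1503] [ 4.9 -0.5 10.3] 28.8
-0.2 128 128 129 129 130 141 166 174 177 177 177 177 177 177 177 177 177 177 177 177 | 216 232 253 241 226 210 205 203 202 202 203 203 203 203 203 204
-0.18 127 128 128 128 127 143 168 174 177 178 177 177 177 177 177 177 177 177 177 177 | 210 253 254 241 210 204 203 204 204 204 204 204 204 204 204 204
-0.12 203 203 202 202 202 220 237 249 254 254 255 254 255 255 255 255 255 255 255 255 | 255 255 253 249 224 209 204 203 202 203 203 202 202 202 202 202
-0.1 203 203 202 202 204 221 238 250 254 254 255 255 255 255 255 255 255 255 255 255 | 255 255 252 234 218 205 201 200 201 201 201 201 201 203 204 204
-0.08 204 204 204 204 206 225 241 251 254 254 255 254 255 255 255 255 255 255 255 255 | 255 254 254 245 220 206 199 198 198 198 198 198 198 198 198 198
-0.06 201 201 202 202 204 227 246 252 254 254 255 255 255 255 254 254 255 255 255 225 | 255 255 248 228 214 204 201 200 199 199 199 200 200 199 199 199
```

Side-pin contact: fx rose to 5 N. I'll finish with a diagonal press toward the front and side pins.

Request:
servo_tool(
  moves=[
    [0, 0, 0.01, 0, 1],
    [-0.03, 0, 0.02, 0, 1],
    [-0.06, 0, 0.02, 0, 1],
    [-0.09, 0, 0.02, 0, 1],
    [-0.12, -0.01, 0.02, 0, 1],
    [-0.15, -0.02, 0.02, 0, 1],
    [-0.18, -0.04, 0.02, 0, 1],
  ],
)

```text
time: 29.43
tool_pos: [0.4894, -0.0638, -0.0107]
ee_rot: [3.128, -0.003, 1.441]
wrist_force: [2.3, 4.2, 14.6]
width: 0.0007
finger_force: 7.1
```

Request:
servo_tool(
  moves=[
    [-0.02, -0.03, 0, 0, 1],
    [-0.04, -0.06, 0, 0, 1],
    [-0.06, -0.09, 0, 0, 1],
    [-0.08, -0.12, 0, 0, 1],
  ],
)

```text
time: 29.77
tool_pos: [0.4867, -0.0662, -0.0107]
ee_rot: [3.127, -0.001, 1.441]
wrist_force: [5.1, 2.7, 12.4]
width: 0.0005
finger_force: 6.5
```

Request:
servo_tool(
  moves=[
    [0, 0, -0.04, 0, 1],
    [0, 0, -0.09, 0, 1],
    [0, 0, -0.15, 0, 1],
    [0, 0, -0.25, 0, 1],
    [0, 0, -0.5, 0, 1],
    [0, 0, -1.0, 0, 1],
    [0, 0, -1.8, 0, 1],
    [0, 0, -2.8, 0, 1],
    [0, 0, -3.8, 0, 1],
    [0, 0, -4.6, 0, 1],
  ],
)

```text
time: 30.6
tool_pos: [0.4795, -0.0662, 0.1005]
ee_rot: [-3.141, 0.0, 1.441]
wrist_force: [0.6, 0.2, -0.2]
width: 0.0004
finger_force: 0.0
```

Request:
servo_tool(
  moves=[
    [-0.4, 0, -0.8, 0, 1],
    [-1.2, 0, -1.6, 0, 1],
    [-2.2, 0, -2.4, 0, 1],
    [-3.2, 0, -2.9, 0, 1],
    [-4.2, 0, -2.9, 0, 1],
    [-4.7, 0, -2.9, 0, 1],
    [-4.7, 0, -2.9, 0, 1],
    [-4.7, 0, -2.9, 0, 1],
    [-4.7, 0, -2.9, 0, 1],
  ],
)

```text
time: 31.35
tool_pos: [0.4642, -0.1815, 0.1707]
ee_rot: [-3.14, -0.002, 1.441]
wrist_force: [0.2, -0.2, -0.5]
width: 0.0002
finger_force: 0.0
```

```bash
python3 - <<'E'
from h import *
import pickle
o=robot.get_obs();print(o['tool_pos'],o['ee_rot'],o['wrist_force'])
s=robot.snapshot('wrist'); s['C']=cam(s); pickle.dump(s,open('wrist8.pkl','wb'))
cv2.imwrite('pics/w8.png',cv2.resize(s['image'][0:200,190:450],None,fx=3,fy=3,interpolation=cv2.INTER_CUBIC))
E
```

```text
[ 0.46419682 -0.18145625  0.17070584] [-3.13953906e+00 -1.53365858e-03  1.44145149e+00] [ 0.20497622 -0.16796269 -0.51965629]
```

View pics/w8.png

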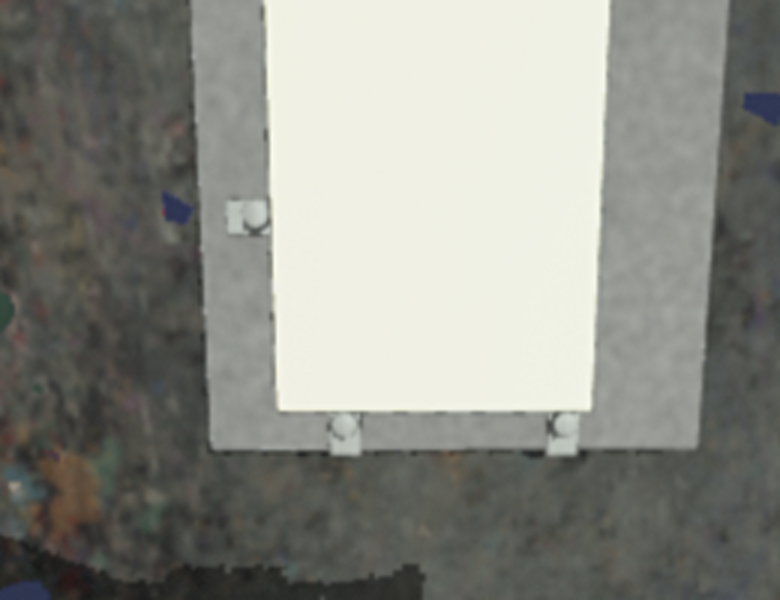

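The blank touches the side pin at (256,214), and its leading edge at y≈410 meets both front pins at (344,425) and (565,425). I'll check the gaps numerically.

```bash
python3 - <<'E'
from lead import *
import pickle
s=pickle.load(open('wrist8.pkl','rb'));C=s['C'];im=s['image'].astype('f4').mean(2)
def edge(p,d):  # p px start on blank, step d; subpixel crossing from white
    t=np.arange(0,14,.1);v=np.array([cv2.getRectSubPix(im,(1,1),(float(p[0]+d[0]*k),float(p[1]+d[1]*k)))[0,0] for k in t])
    k=t[np.argmax(v<190+15)];return p[0]+d[0]*k,p[1]+d[1]*k
f=lambda x,y:(190+(x+.5)/3-.5,(y+.5)/3-.5)
for x in (290,310,385,420,460,500,530,586):
    e=edge(f(x,395),(0,1));print('lead',w2b(ray(s,*e,.0235,C)).round(4))
for y in (40,90,140,180,260,300,350,395):
    e=edge(f(292,y),(-1,0));print('side',w2b(ray(s,*e,.0235,C)).round(4))
for n,p in dict(A=(344,425),B=(565,425),S=(256,214)).items(): print(n,w2b(ray(s,*f(*p),.0275,C)).round(4))
u,v=f(344,425);print(im[int(v)-9:int(v)+8,int(u)-1:int(u)+2].astype(int).T)
u,v=f(565,425);print(im[int(v)-9:int(v)+8,int(u)-1:int(u)+2].astype(int).T)
u,v=f(256,214);print(im[int(v)-1:int(v)+2,int(u)-6:int(u)+12].astype(int))
E
```

```text
lead [-0.0624 -0.2206]
lead [-0.0548 -0.2205]
lead [-0.0262 -0.2206]
lead [-0.0128 -0.2206]
lead [ 0.0024 -0.2206]
lead [ 0.0177 -0.2205]
lead [ 0.0291 -0.2205]
lead [ 0.0505 -0.2204]
side [-0.0676 -0.0932]
side [-0.0679 -0.1092]
side [-0.0674 -0.1255]
side [-0.0679 -0.1389]
side [-0.0675 -0.1663]
side [-0.0673 -0.1804]
side [-0.0675 -0.1984]
side [-0.0671 -0.215 ]
A [-0.0417 -0.226 ]
B [ 0.042  -0.2258]
S [-0.0726 -0.1511]
[[236 236 237 238 226 167 176 186 185 181 179 176 165 136 139 175 184]
 [236 236 236 238 227 175 188 195 190 188 184 181 173 150 143 176 185]
 [236 236 237 238 226 169 190 202 197 193 190 187 181 175 178 185 186]]
[[237 237 237 237 216 155 181 196 192 187 184 180 167 151 182 191 189]
 [237 237 237 237 218 171 193 200 195 191 188 186 174 163 185 192 191]
 [237 237 238 237 219 175 197 204 198 195 192 189 181 173 186 191 191]]
[[181 168 172 178 181 188 195 200 202 187 149 188 235 237 236 236 236 235]
 [184 177 173 177 180 185 194 198 201 187 149 184 236 238 236 236 236 236]
 [188 182 168 173 179 185 193 197 198 182 131 173 236 238 236 235 236 236]]
```

All three gaps measure 5.0–5.4 mm from pin centre to edge against a 5 mm pin radius. The edges are parallel to the board, so I'm handing in.

```bash
python3 -c "
from bench import robot
print(robot.close_job())"
```

```text
the job is handed in; nothing more can be done
None
```

The bottom blank was drawn through the gate and lies flat against both front pins and the side pin. I measured about 5.0–5.4 mm from each pin centre to the blank's edge, against a 5 mm pin radius. It was handed in after about 31 s, the highest force I read on the blank was about 15 N, and I did not re-image the pile afterwards to confirm it is still standing.

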